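Sanitise the tried-on gold cuff in the counter UV steriliser

ROBOT

A 6-joint arm with a two-finger parallel gripper is mounted at the origin on a cart in front of the work surface, level with it; the furniture and walls round the work are solid. World frame = base frame: x ahead of the robot, y to its left, z up, the work surface at z = 0. Lengths are in mm, angles in degrees, forces in N, time in s.
With the tool pointing down it reaches from about 400 to 825 mm from the base axis. Payload 7 kg.
Tool frame: the origin (TCP) lies on the centre line of the jaws, within the pads' length; the fingertips stand 14 mm ahead of it and the grasp point (between the pads) lies 5 mm behind it; z points along the fingers, y is the line along which they close (so a half turn about z gives the same grasp; the last joint's range is limited). The gripper opens to 88 mm and grips with 3 to 60 N. Pads are 19 mm wide; open, the fingers measure 130 mm over their backs; the gripper's body (78 mm by 193 mm) begins 47 mm behind the grasp point.
Start: joints at [91.049, 20.546, 0.682, 0, -70.136, -16.507], TCP at [179.923, 650.556, 240.561] pointing down, gripper open.
Joint ranges: [-176.03, 176.03], [-82.01, 121.73], [-58.28, 71.71], [-173.87, 95.51], [-174.79, -0.11], [-173.66, 173.66]. Speed limits (degrees/s): [136.94, 136.94, 172.46, 180, 180, 180].

INTERFACE

Orientations are given as [roll, pitch, yaw] about the fixed x, y, z axes, in that order (R = Rz(yaw) Ry(pitch) Rx(roll)).
In Python, from station import monitor, cams, robot gives the robot as it stands.
- The arm moves only by the shell command python3 -m crank 'ROWS' [OPENING] [FORCE]. ROWS is a JSON object of lists of equal length, an entry for each row: "travel": the shift along the world's x, y, z in mm, a list of three; "twist": the turn about the world's z in degrees. In form: {"travel": [[x, y, z], ...], "twist": [twist, ...]}. A call has exactly 5 rows; each row is the pose to reach, as a shift and turn from the pose commanded when the call began; what a row does not reach only later rows make up. A row lasts 1/8 s, in which the tool goes at most 62.5 mm and 10.7 degrees, less where a joint would pass 70% of its speed; a pose out of reach is approached as far as the arm can. A call with a gripper value outside its range is refused whole. OPENING is the closure, from 0 (fully open) to 1 (shut), set as the call begins (- or left out, the last holds). The fingers move at their own pace and stop on an object; FORCE is the grip in N (left out, the last holds). Time passes only in rows, so rows that repeat a pose let the fingers close, or fill a call up. It gives the time, the measured TCP pose, the force, the opening and the grip force at its end, in the units of the state.
- monitor.get_state(): the state, without advancing time (a new reading comes with each control period).
- cams.get_image(name): name is "scene" or "top" or "wrist"; returns a dict with "color" (384x512x3 uint8, red, green, blue), "intrinsics" (3x3 intrinsics, pixels), "world_from_camera" (4x4, takes a point from camera to world coordinates); the wrist camera has in their place "tool_from_camera" (4x4, takes a point from camera to tool coordinates, whose origin is the TCP and whose axes are the flange's). Camera axes: x right, y down, z forward; pixel columns grow to the right and rows downward; lengths in mm; the calibration is good to about 2 mm. A picture is of the moment at which its call begins: read the wrist's pose just before it. There is no depth.
- robot.hand_in(): hands the job in; it is judged then, once.
The state is a dict: "time_s": time; "joint_positions": joint angles; "joint_vel": joint speeds; "joint_efforts": joint torques, N m; "tool_pos": TCP position; "eef_rot": TCP orientation; "force": force on the tool from outside, world axes, zero at the start; "ft_torque": the same for the moment, N m; "finger_gap": opening from 0.0 (shut) to 1.0 (fully open); "grasp_force": force on a finger pad.
Only numpy, scipy, OpenCV 4.12 (cv2) and the standard library are available. Lean on these libraries where they do the work, as an engineer would, in place of code of your own. Each camera call takes 0.05 s, during which the arm holds its last target. There are 200 camera calls.

TASK

A customer has just tried on the gold cuff bracelet: lay it gently flat in the open drawer of the white UV steriliser (do not drop it) and push the drawer fully home. Then turn the timer knob on top to seven minutes, one click a minute counted from the red zero mark, and leave it resting in that click. Leave the silver cuff, ring box, glass and brooch where they are.

Things in the scene. Friction and masses are not known exactly. Their poses are not given: they have to be found in the camera images.
- gold_cuff: the gold-coloured open cuff bracelet itself, lying flat on the table left or right of the steriliser (a silver cuff lies on the other side); origin at the centre of its underside; 35 g
- gold_cuff_center (a point): centre, half-way up, of the gold cuff: an open C-shaped oval band lying flat, 48 (its x) x 60 (its y) x 14 mm high; the band is 5 to 6 mm thick; the 22 mm gap of the C is on its -x side. It can be held across the outside along its y axis (60 mm wide, sides nearly flat there), or by the band opposite the gap. z up when flat
- silver_cuff_center (a point): centre, half-way up, of the silver-coloured cuff, 50 x 62 x 16 mm, same shape as the gold one; a bystander
- tray_floor (a point): centre of the upper face of the floor of the drawer's steel tray; moves with the drawer; x points to the back of the steriliser (the way the drawer shuts), y to its left, z up. Tray inside 115 (x) x 160 (y) mm, walls 30 mm high; floor 11.5 mm above the table; its front wall is the white drawer front, top 47 mm above the table
- steriliser: white UV steriliser, a box 140 deep (x), 190 wide (y), 85 mm high, fixed to the table; origin at the centre of its underside; x points to its back, y to its left, z up. Drawer in its front (-x), smoked window on the top left, black timer knob on the top right; mark 6 of the timer scale points to its back
- drawer_front (a point): middle of the foremost edge of the drawer's grey pull lip (80 mm wide, 7 mm high, sticking out 10 mm from the white front panel along its top), 43 mm above the table; same axes as tray_floor: push it along +x to shut the drawer
- drawer (a joint): drawer, m: 0 = fully home (front panel against the housing), grows as it is drawn out, to 0.112; friction 1.5 N, stays where it is left
- dial_grip (a point): centre of the grip bar of the black timer knob on top of the steriliser, on the knob's upright axis, 104 mm above the table; bar 46 long (its x) x 14 thick (its y) x 21 mm high, top at 115 mm; under it a round skirt, 49 mm diameter, top 94 mm above the table. x points along the bar to the pointer end (white line); z up, the knob's axis
- dial_pointer (a point): the pointer end of the grip bar (white line on top and end), 23.5 mm from dial_grip
- dial (a joint): timer knob, rad: 0 with the pointer at the red zero mark, grows clockwise seen from above; one click = 0.349 rad (20 deg) = one minute, 7 clicks = 2.443 rad; stops just past 0 and 12. A spring plunger pulls it into the nearest click; about 0.1 N m to pass from click to click. Scale: 13 marks, clockwise; 0 red and large, 5 and 10 black and large, the rest small. Starts at click 1 to 4 (now and then hung up between two clicks)
- ring_box_center (a point): centre of the closed wine-red velvet ring box, 50 x 50 x 42 mm; a bystander
- glass_center (a point): centre of a clear drinking glass, 48 mm across, 82 mm high, standing upright; a bystander
- brooch_center (a point): centre of the white daisy brooch, 36 x 45 x 9 mm, lying flat; a bystander

How it is judged (in metres and radians):
On the way, in this order (a step that is already met when the one before it is completed fails the run):
1. the gold cuff lies flat in the tray of the open drawer, let go (x of gold_cuff_center in the frame of tray_floor between -0.05 and 0.05 m and y of gold_cuff_center in the frame of tray_floor between -0.075 and 0.075 m and z of gold_cuff_center in the frame of tray_floor between 0 and 0.013 m and angle between gold_cuff_center's own z axis and vertical below 0.2 rad and contact force between gold_cuff and the fingers below 0.05 N and value of joint drawer above 0.07 m), for 0.2 s.
2. the drawer is pushed fully home with the gold cuff in it (x of gold_cuff_center in the frame of tray_floor between -0.05 and 0.05 m and y of gold_cuff_center in the frame of tray_floor between -0.075 and 0.075 m and z of gold_cuff_center in the frame of tray_floor between 0 and 0.013 m and angle between gold_cuff_center's own z axis and vertical below 0.2 rad and value of joint drawer below 0.004 m), for 0.2 s.
3. with the drawer shut, the timer knob is turned to the seventh click (value of joint drawer below 0.004 m and value of joint dial between 2.343 and 2.543 rad), for 0.2 s.
At the end, for the whole second after the job is handed in: The gold cuff lies flat (within 0.2 rad) and still on the floor of the drawer tray, the drawer is fully home (within 4 mm), and the timer knob rests in the seventh click (2.443 rad, within 0.1 rad) (all of step 3 and x of gold_cuff_center in the frame of tray_floor between -0.05 and 0.05 m and y of gold_cuff_center in the frame of tray_floor between -0.075 and 0.075 m and z of gold_cuff_center in the frame of tray_floor between 0 and 0.013 m and angle between gold_cuff_center's own z axis and vertical below 0.2 rad and velocity of joint dial between -0.05 and 0.05 rad/s and linear speed of gold_cuff below 0.02 m/s); the robot touches nothing.
It fails at once if the gold cuff is dropped (falls free faster than 0.8 m/s, about 3 cm) or thrown (linear speed of gold_cuff above 0.8 m/s and contact force between gold_cuff and the fingers below 0.05 N).
It fails at once if the silver cuff is moved by more than 25 mm (distance of silver_cuff_center from where it was at the start of the episode above 0.025 m).
It fails at once if the ring box is moved by more than 25 mm (distance of ring_box_center from where it was at the start of the episode above 0.025 m).
It fails at once if the glass is moved by more than 25 mm (distance of glass_center from where it was at the start of the episode above 0.025 m).
It fails at once if the brooch is moved by more than 25 mm (distance of brooch_center from where it was at the start of the episode above 0.025 m).
It also fails if it takes over 72 s, if anything falls off the work surface, if the arm or the gripper's body presses on something with over 40 N, if the wrist force passes 120 N, or if a joint passes its speed limit or range.

## Working session

There is one attempt and no reset: what is moved stays moved. The work goes in short steps, Python scripts to look and compute and a shell command to move; the robot and the scene stay as the last step left them, time stands still between calls to the robot, and variables do not carry over. Pictures are saved under pics/ and viewed, at most 10 in all, crops included, and the job is handed in when it is done.

```bash
mkdir -p pics; ls; python3 - <<'E'
from station import monitor, cams, robot
import cv2,numpy as np
s=monitor.get_state();print(s)
for n in("top","scene"):
    d=cams.get_image(n);cv2.imwrite(f"pics/{n}0.png",d["color"][:,:,::-1])
    np.savez(f"{n}0.npz",**d);print(n,d["intrinsics"].round(1).tolist(),d["world_from_camera"].round(3).tolist())
E
```

```text
pics
{'time_s': 0.0, 'joint_positions': array([ 9.10503068e+01,  2.05905405e+01,  6.32400953e-01, -1.92767670e-02,
       -7.01349426e+01, -1.65092340e+01]), 'joint_vel': array([-0.04122939,  0.0187846 ,  0.06358921,  0.00277032, -0.00879183,
        0.0132915 ]), 'joint_efforts': array([-9.13362837e-04, -5.82715023e+01,  2.93074107e+01,  6.99759588e+00,
        7.00330449e-03, -1.49781799e-04]), 'tool_pos': array([179.79805318, 650.12372975, 239.62498447]), 'eef_rot': array([ 1.79905605e+02, -9.07936156e-03, -1.54654848e+01]), 'force': array([ 0.19976151, -0.51937294,  0.34890812]), 'ft_torque': array([-0.01413676,  0.02029793, -0.02853417]), 'grasp_force': 0.0, 'finger_gap': 1.0016368454510267}
top [[448.3, 0.0, 247.4], [0.0, 448.3, 192.3], [0.0, 0.0, 1.0]] [[0.016, -0.982, 0.186, 311.625], [-1.0, -0.02, -0.017, 11.285], [0.02, -0.186, -0.982, 1455.189], [0.0, 0.0, 0.0, 1.0]]
scene [[359.9, 0.0, 253.2], [0.0, 359.9, 193.4], [0.0, 0.0, 1.0]] [[0.737, -0.294, 0.608, 9.948], [-0.676, -0.324, 0.662, -563.95], [0.003, -0.899, -0.438, 483.61], [0.0, 0.0, 0.0, 1.0]]
```

```bash
python3 -c "
import cv2
a=cv2.imread('pics/top0.png');cv2.imwrite('pics/top0b.png',cv2.resize(a,(768,576),interpolation=cv2.INTER_CUBIC))
a=cv2.imread('pics/scene0.png');cv2.imwrite('pics/scene0b.png',cv2.resize(a,(768,576),interpolation=cv2.INTER_CUBIC))"
```

```text
(no output)
```

View pics/top0b.png

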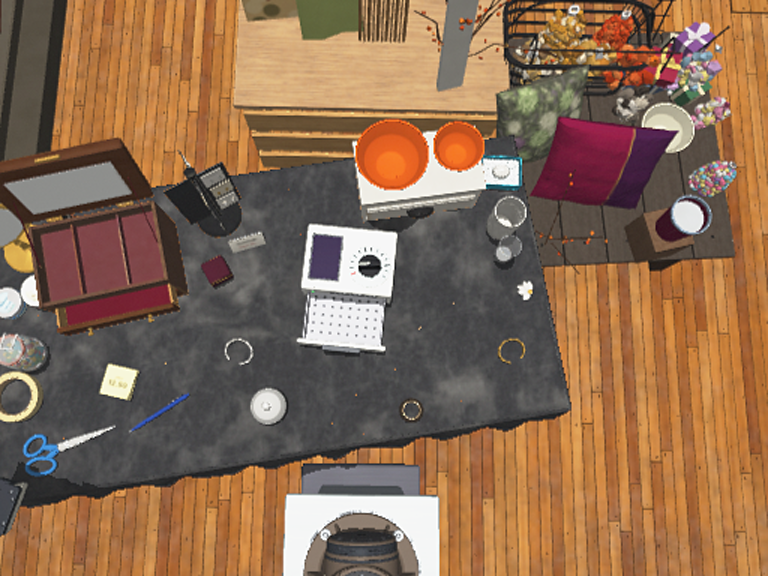

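View pics/scene0b.png

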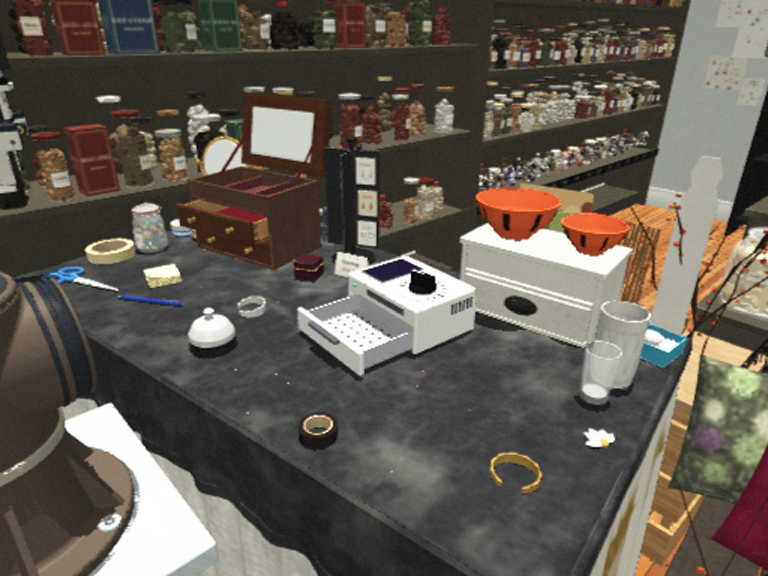

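The top view shows the gold cuff at (341,234) in original pixels, with its gap towards the bottom. The steriliser spans about (200–264, 150–237) with its drawer open, and the knob is at (247,177). The silver cuff and ring box are on the left; the brooch and glass are beyond the gold cuff. I'll enlarge this.

```bash
python3 -c "
import cv2,numpy as np
a=cv2.imread('pics/top0.png')
R=lambda c,s:cv2.resize(c,None,fx=s,fy=s,interpolation=cv2.INTER_CUBIC)
o=np.zeros((600,800,3),np.uint8)
o[:570,:480]=R(a[145:240,192:272],6)
o[:320,480:800]=R(a[218:250,326:358],10)
o[320:600,480:800]=R(a[161:196,228:268],8)[:280,:320]
cv2.imwrite('pics/crop1.png',o)"
```

```text
(no output)
```

View pics/crop1.png

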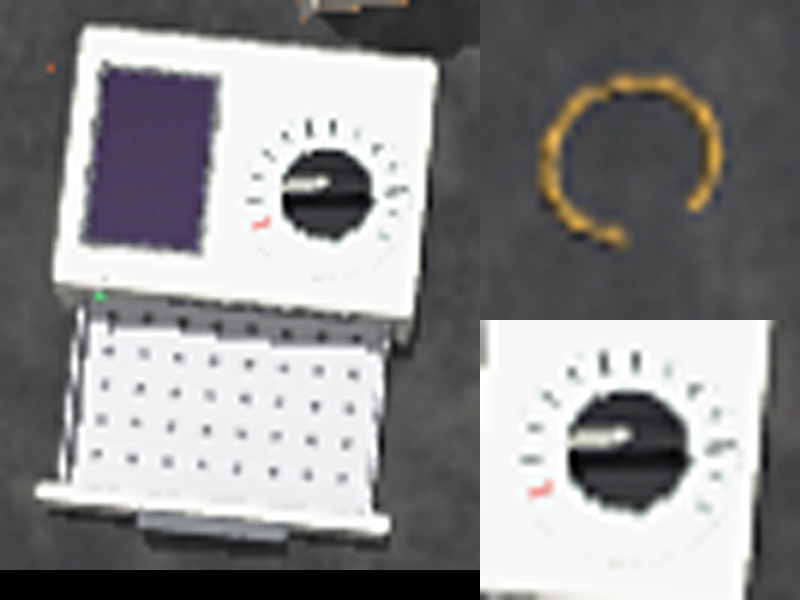

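```bash
cat > h.py <<'E'
import numpy as np,cv2
from scipy.optimize import least_squares
def ray(d,uv,z,T=None):
    T=d["world_from_camera"] if T is None else T
    K=d["intrinsics"];uv=np.atleast_2d(uv).astype(float)
    r=np.c_[uv,np.ones(len(uv))]@np.linalg.inv(K).T@T[:3,:3].T
    return (T[:3,3]+r*((z-T[2,3])/r[:,2])[:,None])[:,:2]
def proj(d,P,T=None):
    T=d["world_from_camera"] if T is None else T
    p=(np.atleast_2d(P)-T[:3,3])@T[:3,:3]@d["intrinsics"].T
    return p[:,:2]/p[:,2:]
def fitcuff(d,box,T=None):
    x0,y0,x1,y1=box;c=d["color"][y0:y1,x0:x1].astype(int)
    m=(c[:,:,0]-c[:,:,2]>50)&(c[:,:,0]>90)
    v,u=np.nonzero(m);P=ray(d,np.c_[u+x0,v+y0],9,T)
    t=np.radians(np.arange(180-155,0,-1));t=np.r_[-t[::-1],t]
    def model(p):
        t=np.radians(np.linspace(-152,152,200));q=np.c_[21.3*np.cos(t),27.3*np.sin(t)]
        c,s=np.cos(p[2]),np.sin(p[2]);return q@np.array([[c,s],[-s,c]])+p[:2]
    from scipy.spatial import cKDTree
    def f(p):
        M=model(p);return np.r_[cKDTree(M).query(P)[0],cKDTree(P).query(M)[0]]
    best=min((least_squares(f,[*P.mean(0),a],loss="soft_l1") for a in np.radians(range(0,360,30))),key=lambda r:r.cost)
    return best.x[:2].round(1),np.degrees(best.x[2]).round(1),best.cost,len(P)
E
python3 - <<'E'
from h import *
d=dict(np.load("top0.npz"))
print("cuff",fitcuff(d,(326,215,360,250)))
A=lambda u,v:((u+.5)/6-.5+192,(v+.5)/6-.5+145)
c=ray(d,[A(83,27),A(440,65),A(411,325),A(55,285)],85);print("top corners",c.round(0).tolist(),c.mean(0))
for i in range(4):e=c[(i+1)%4]-c[i];print(np.hypot(*e).round(1),np.degrees(np.arctan2(e[1],e[0])).round(1))
print("front panel top ends",ray(d,[A(36,491),A(390,525)],47).round(1).tolist(),"lip",ray(d,[A(138,531),A(288,545)],43).round(1).tolist())
k=ray(d,[A(326,182)],115)[0];print("knob? bar",k)
B=lambda u,v:((u-479.5)/8-.5+228,(v-319.5)/8-.5+161)
sc=ray(d,[B(541,490),B(530,460),B(541,404),B(603,362),B(635,362),B(722,447),B(704,507)],85);print("scale",sc.round(1).tolist())
print("ptr line",ray(d,[B(568,440),B(632,434)],115).round(1).tolist())
sk=ray(d,[B(568,450),B(692,450),B(628,390),B(628,512)],94);print("skirt",sk.round(1).tolist())
E
```

```text
cuff (array([ 457.3, -317.6]), np.float64(22.1), np.float64(245.03939414174732), 56)
top corners [[708.0, 123.0], [691.0, -65.0], [552.0, -52.0], [569.0, 133.0]] [630.05902461  34.88087536]
189.3 -95.0
140.1 174.4
185.4 84.6
139.0 -4.0
front panel top ends [[466.3, 142.5], [451.9, -43.4]] lip [[446.7, 88.7], [440.8, 9.9]]
knob? bar [619.88785054  -5.86702128]
scale [[604.0, 26.9], [615.9, 31.4], [638.5, 27.6], [656.0, 3.6], [656.2, -9.0], [622.7, -43.6], [598.5, -36.9]]
ptr line [[617.4, 16.6], [620.3, -7.8]]
skirt [[618.2, 16.6], [619.2, -31.6], [642.7, -6.3], [594.1, -7.1]]
```

The fit gives the gold cuff at (457,-318) with yaw about 22°. The steriliser centre is about (630,35) with yaw about -5°, and the knob is about (619,-7) with its pointer at click 1. Next I'll swing over to the cuff.

```bash
python3 -m crank '{"travel": [[30,-15,40],[75,-45,60],[125,-80,60],[165,-120,60],[200,-170,60]], "twist": [0,0,0,0,0]}' 0 && python3 -m crank '{"travel": [[35,-50,0],[65,-105,0],[90,-160,0],[110,-215,0],[125,-275,0]], "twist": [5,10,15,20,25]}' && python3 -m crank '{"travel": [[5,-60,0],[10,-120,0],[10,-180,0],[5,-240,0],[-5,-300,0]], "twist": [5,12,12,12,12]}' && python3 -m crank '{"travel": [[-8,-60,-15],[-22,-115,-30],[-34,-165,-60],[-42,-205,-90],[-48,-218,-110]], "twist": [0,0,0,0,0]}' && python3 -m crank '{"travel": [[0,0,0],[0,0,0],[0,0,0],[0,0,0],[0,0,0]], "twist": [0,0,0,0,0]}'
python3 - <<'E'
from h import *
from station import monitor,cams
s=monitor.get_state();print(s["tool_pos"].round(1),s["eef_rot"].round(2),s["joint_positions"].round(1))
d=cams.get_image("wrist");np.savez("w1.npz",pos=s["tool_pos"],rot=s["eef_rot"],**d)
print(d["tool_from_camera"].round(3).tolist(),d["intrinsics"].round(1).tolist())
cv2.imwrite("pics/w1.png",d["color"][:,:,::-1])
E
```

```text
time_s: 0.72
tool_pos: [381.1, 479.1, 299.7]
eef_rot: [179.9, 0.0, -15.5]
force: [1.3, 0.2, 0.1]
finger_gap: 1.004
grasp_force: 0.0
time_s: 1.35
tool_pos: [505.3, 203.7, 300.2]
eef_rot: [180.0, 0.0, 9.7]
force: [-0.3, -0.0, 0.1]
finger_gap: 1.0
grasp_force: 0.0
time_s: 1.98
tool_pos: [499.4, -96.3, 300.3]
eef_rot: [-180.0, 0.0, 21.5]
force: [0.7, 0.8, -0.5]
finger_gap: 0.999
grasp_force: 0.0
time_s: 2.6
tool_pos: [450.4, -314.2, 188.5]
eef_rot: [-179.9, 0.1, 21.4]
force: [-1.6, -0.0, -1.2]
finger_gap: 1.0
grasp_force: 0.0
time_s: 3.22
tool_pos: [452.2, -312.1, 191.0]
eef_rot: [180.0, -0.0, 21.6]
force: [-0.6, -0.3, -1.1]
finger_gap: 1.001
grasp_force: 0.0
[ 452.2 -312.1  191. ] [ 1.7997e+02 -4.0000e-02  2.1580e+01] [-14.2  11.  -19.4   0.  -59.6 125.8]
[[0.0, -0.956, -0.295, 79.897], [1.0, 0.0, 0.001, -0.072], [-0.001, -0.295, 0.956, -143.287], [0.0, 0.0, 0.0, 1.0]] [[294.7, 0.0, 260.9], [0.0, 294.7, 190.5], [0.0, 0.0, 1.0]]
```

View pics/w1.png

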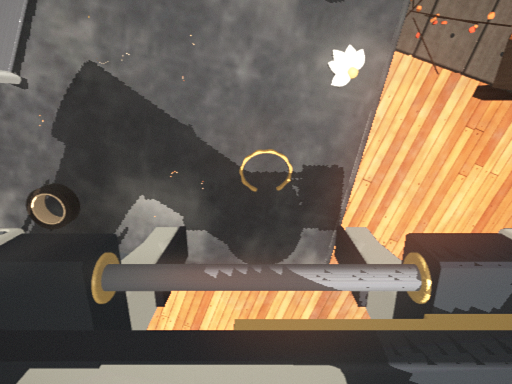

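The wrist view shows the gold cuff at about (266,172), with the gap nearly straight down the image, so it is already almost aligned with the jaws. The brooch is clear at (347,65).

```bash
cat >> h.py <<'E'
from scipy.spatial.transform import Rotation as Ro
def wT(d):
    T=np.eye(4);T[:3,:3]=Ro.from_euler("xyz",d["rot"],degrees=True).as_matrix();T[:3,3]=d["pos"];return T@d["tool_from_camera"]
E
python3 - <<'E'
from h import *
d=dict(np.load("w1.npz"));T=wT(d)
print(fitcuff(d,(230,140,305,200),T))
c=d["color"][140:200,230:305].astype(int);m=((c[:,:,0]-c[:,:,2]>50)&(c[:,:,0]>90)).astype(np.uint8)
v,u=np.nonzero(m);print(u.min()+230,u.max()+230,v.min()+140,v.max()+140)
print("brooch",ray(d,[(347,65)],5,T))
t=dict(np.load("top0.npz"));print("top brooch/glass base/ringbox/silver/bowl",ray(t,[(350,193)],5),ray(t,[(336,172)],0),ray(t,[(144,180)],40),ray(t,[(159,234)],8),ray(t,[(262,126)],150))
E
```

```text
(array([ 457.1, -316.1]), np.float64(383.9), np.float64(429.92923135295877), 456)
239 292 149 191
brooch [[ 591.33935247 -353.18258724]]
top brooch/glass base/ringbox/silver/bowl [[ 591.03680813 -352.51620357]] [[ 662.61318432 -308.60059206]] [[613.5716777 320.5357581]] [[443.86338139 269.03771393]] [[765.85814345 -51.91187793]]
```

```bash
python3 -m crank '{"travel": [[5,-4,-40],[5,-4,-80],[5,-4,-115],[5,-4,-135],[5,-4,-150]], "twist": [2,2,2,2,2]}' 0 && python3 -m crank '{"travel": [[0,0,-8],[0,0,-16],[0,0,-23],[0,0,-23],[0,0,-23]], "twist": [0,0,0,0,0]}' && python3 -m crank '{"travel": [[0,0,0],[0,0,0],[0,0,0],[0,0,0],[0,0,0]], "twist": [0,0,0,0,0]}' 1 10 && python3 -m crank '{"travel": [[0,0,0],[0,0,0],[0,0,0],[0,0,0],[0,0,0]], "twist": [0,0,0,0,0]}'
```

```text
time_s: 3.9
tool_pos: [456.8, -316.4, 39.6]
eef_rot: [-180.0, 0.0, 23.5]
force: [-0.1, -0.3, -0.7]
finger_gap: 0.998
grasp_force: 0.0
time_s: 4.53
tool_pos: [457.1, -316.5, 17.9]
eef_rot: [180.0, -0.0, 23.5]
force: [0.3, 0.2, 0.9]
finger_gap: 0.999
grasp_force: 0.0
time_s: 5.15
tool_pos: [456.9, -316.5, 17.6]
eef_rot: [180.0, -0.0, 23.5]
force: [0.2, -0.6, 1.0]
finger_gap: 0.674
grasp_force: 10.0
time_s: 5.78
tool_pos: [457.0, -316.5, 17.6]
eef_rot: [180.0, -0.0, 23.5]
force: [0.1, 0.5, 2.1]
finger_gap: 0.672
grasp_force: 10.0
```

The grip is on the full 59 mm width. I'll lift and carry it to above the tray.

```bash
python3 -m crank '{"travel": [[0,0,15],[0,0,40],[0,0,70],[0,0,95],[0,0,110]], "twist": [0,0,0,0,0]}' && python3 -m crank '{"travel": [[0,25,0],[0,65,0],[5,105,0],[10,145,0],[15,185,0]], "twist": [-3,-8,-13,-18,-23]}' && python3 -m crank '{"travel": [[10,40,0],[20,80,0],[30,120,0],[36,155,0],[38,177,0]], "twist": [-4,-5.5,-5.5,-5.5,-5.5]}' && python3 -m crank '{"travel": [[0,0,0],[0,0,0],[0,0,0],[0,0,0],[0,0,0]], "twist": [0,0,0,0,0]}'
python3 - <<'E'
from h import *
from station import monitor,cams
s=monitor.get_state();print(s["tool_pos"].round(1),s["eef_rot"].round(2),s["joint_positions"].round(1))
d=cams.get_image("wrist");np.savez("w2.npz",pos=s["tool_pos"],rot=s["eef_rot"],**d)
d2=cams.get_image("scene")
o=np.zeros((576,800,3),np.uint8);o[:384,:512]=d["color"]
o[256:,352:]=0;o[256:576,352:800]=cv2.resize(d2["color"][140:268,180:359],(448,320),interpolation=cv2.INTER_CUBIC)
cv2.imwrite("pics/w2.png",o[:,:,::-1])
E
```

```text
time_s: 6.4
tool_pos: [457.4, -316.6, 129.7]
eef_rot: [179.9, -0.1, 23.5]
force: [-0.7, -0.7, -0.5]
finger_gap: 0.675
grasp_force: 10.0
time_s: 7.02
tool_pos: [471.7, -130.2, 127.7]
eef_rot: [-180.0, 0.0, 0.4]
force: [1.0, 0.5, 0.0]
finger_gap: 0.673
grasp_force: 10.0
time_s: 7.65
tool_pos: [510.0, 47.1, 127.6]
eef_rot: [180.0, 0.0, -4.9]
force: [0.0, -0.5, -0.4]
finger_gap: 0.674
grasp_force: 10.0
time_s: 8.28
tool_pos: [509.9, 45.2, 127.6]
eef_rot: [-180.0, 0.0, -5.0]
force: [-0.7, -0.8, -0.3]
finger_gap: 0.674
grasp_force: 10.0
[509.9  45.2 127.6] [-180.    0.   -5.] [ 27.1  11.4 -28.5  -0.  -50.2  57.9]
```

View pics/w2.png

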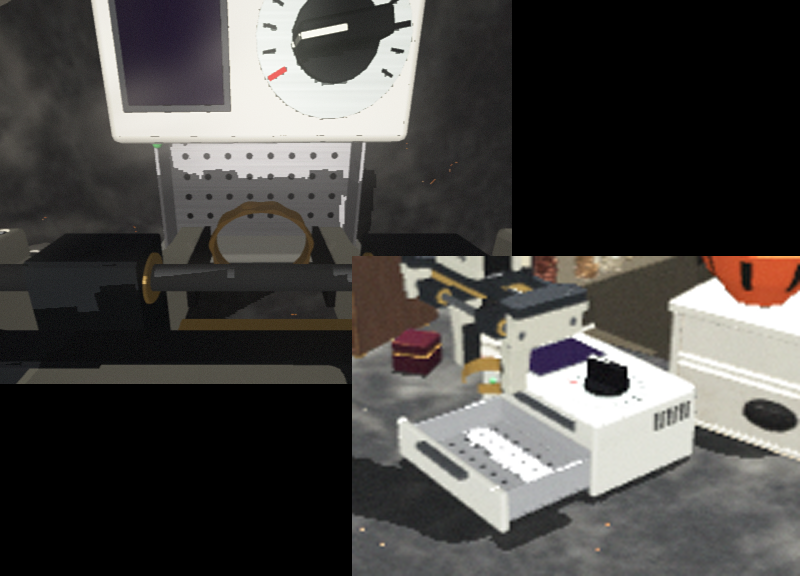

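The steriliser appears square to the jaws: its front top edge is at v≈141, u 113–407. The cuff is level over the tray, and the knob's pointer end is at about (300,40). I'll check the position numbers before lowering.

```bash
python3 - <<'E'
from h import *
d=dict(np.load("w2.npz"));T=wT(d)
c=ray(d,[(114,141),(407,138)],85,T);print("front corners",c.round(1).tolist(),c.mean(0))
print("pointer line",ray(d,[(299,38),(346,28)],115,T).round(1).tolist(),"red",ray(d,[(278,74)],85,T).round(1),"5/10 marks",ray(d,[(402,24)],85,T).round(1))
print("tray side inner at rear",ray(d,[(172,230),(344,230)],11.5,T).round(1).tolist())
print("skirt L/R",ray(d,[(293,45),(384,40)],94,T).round(1).tolist(),ray(d,[(335,84)],94,T).round(1).tolist())
E
```

```text
front corners [[572.7, 132.0], [558.7, -51.0]] [565.71285091  40.49201053]
pointer line [[615.9, 17.5], [618.2, -4.8]] red [[603.   26.8]] 5/10 marks [[623.1 -44.5]]
tray side inner at rear [[477.7, 133.4], [463.3, -31.2]]
skirt L/R [[616.3, 18.2], [614.5, -31.2]] [[594.3, -4.4]]
```

```bash
python3 -m crank '{"travel": [[0,0,-15],[0,0,-35],[0,0,-55],[0,0,-72],[0,0,-84]], "twist": [0,0,0,0,0]}' && python3 -m crank '{"travel": [[0,0,-6],[0,0,-10],[0,0,-13],[0,0,-14],[0,0,-14]], "twist": [0,0,0,0,0]}' && python3 -m crank '{"travel": [[0,0,0],[0,0,0],[0,0,0],[0,0,0],[0,0,0]], "twist": [0,0,0,0,0]}' 0.2 && python3 -m crank '{"travel": [[0,0,0],[0,0,0],[0,0,0],[0,0,0],[0,0,0]], "twist": [0,0,0,0,0]}' 0.1
```

```text
time_s: 9.0
tool_pos: [509.2, 45.3, 41.9]
eef_rot: [180.0, 0.1, -5.0]
force: [-0.4, -0.3, -0.4]
finger_gap: 0.674
grasp_force: 10.0
time_s: 9.62
tool_pos: [510.1, 45.6, 29.8]
eef_rot: [-180.0, -0.0, -5.0]
force: [0.6, 0.2, -0.2]
finger_gap: 0.674
grasp_force: 10.0
time_s: 10.25
tool_pos: [509.9, 45.5, 29.6]
eef_rot: [180.0, 0.0, -5.0]
force: [0.4, -0.1, 0.3]
finger_gap: 0.8
grasp_force: 0.0
time_s: 10.88
tool_pos: [509.9, 45.5, 29.6]
eef_rot: [-180.0, -0.0, -5.0]
force: [0.3, 0.5, 0.6]
finger_gap: 0.901
grasp_force: 0.0
```

```bash
python3 -m crank '{"travel": [[0,0,8],[0,0,30],[0,0,60],[-20,2,90],[-50,4,100]], "twist": [0,0,0,0,0]}' && python3 -m crank '{"travel": [[-20,2,0],[-40,3,0],[-48,4,0],[-48,4,0],[-48,4,0]], "twist": [0,0,0,0,0]}' 1
python3 - <<'E'
from h import *
from station import monitor,cams
s=monitor.get_state();print(s["tool_pos"].round(1),s["eef_rot"].round(2),s["joint_positions"].round(1),s["finger_gap"])
d=cams.get_image("wrist");np.savez("w3.npz",pos=s["tool_pos"],rot=s["eef_rot"],**d)
cv2.imwrite("pics/w3.png",d["color"][:,:,::-1])
E
```

```text
time_s: 11.5
tool_pos: [460.8, 50.0, 131.8]
eef_rot: [-179.9, -0.2, -5.0]
force: [-0.1, -0.1, 0.1]
finger_gap: 0.904
grasp_force: 0.0
time_s: 12.12
tool_pos: [412.6, 53.8, 129.7]
eef_rot: [-180.0, -0.0, -4.9]
force: [-0.8, -0.1, 0.1]
finger_gap: 0.394
grasp_force: 0.0
[412.6  53.8 129.7] [-1.80e+02 -2.00e-02 -4.95e+00] [ 34.9   2.  -39.3   0.  -48.6  50.2] 0.39408572002750236
```

View pics/w3.png

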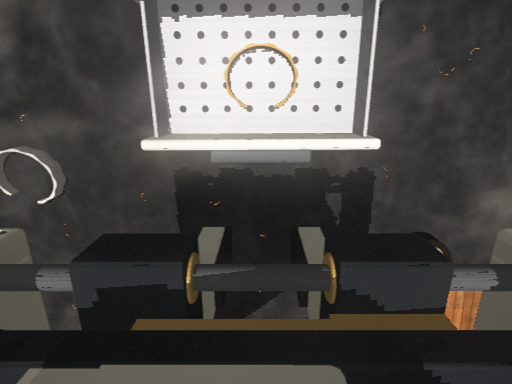

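The cuff lies flat in the tray at about (261,77), and the drawer lip's edge is at v≈163. I'll lower the closed fingers in front of the lip and push.

```bash
python3 -m crank '{"travel": [[0,0,-20],[0,0,-40],[0,0,-60],[0,0,-78],[0,0,-78]], "twist": [0,0,0,0,0]}' 1 && python3 -m crank '{"travel": [[5,0,0],[12,-1,0],[20,-2,0],[28,-2.5,0],[36,-3,0]], "twist": [0,0,0,0,0]}' && python3 -m crank '{"travel": [[8,-1,0],[16,-1.5,0],[24,-2,0],[32,-3,0],[40,-3.5,0]], "twist": [0,0,0,0,0]}' && python3 -m crank '{"travel": [[7,-0.5,0],[14,-1,0],[21,-2,0],[27,-2.5,0],[32,-3,0]], "twist": [0,0,0,0,0]}'
```

```text
time_s: 12.8
tool_pos: [411.4, 52.9, 50.4]
eef_rot: [179.9, 0.2, -5.0]
force: [-0.3, 0.2, 0.6]
finger_gap: 0.007
grasp_force: 0.0
time_s: 13.42
tool_pos: [448.3, 50.3, 51.6]
eef_rot: [180.0, 0.0, -5.0]
force: [-1.7, 1.2, 1.1]
finger_gap: 0.006
grasp_force: 0.9
time_s: 14.05
tool_pos: [488.3, 47.0, 51.5]
eef_rot: [180.0, 0.0, -5.0]
force: [-2.1, -0.5, 0.5]
finger_gap: 0.007
grasp_force: 0.9
time_s: 14.68
tool_pos: [520.4, 44.2, 51.5]
eef_rot: [-180.0, -0.0, -5.0]
force: [-0.8, 2.1, -0.6]
finger_gap: 0.006
grasp_force: 0.9
```

```bash
python3 -m crank '{"travel": [[3,0,0],[6,-0.5,0],[9,-1,0],[11,-1,0],[13,-1,0]], "twist": [0,0,0,0,0]}' && python3 -m crank '{"travel": [[1,0,0],[2,0,0],[3,0,0],[4,0,0],[5,0,0]], "twist": [0,0,0,0,0]}'
```

```text
time_s: 15.3
tool_pos: [532.1, 42.8, 51.4]
eef_rot: [180.0, 0.1, -5.0]
force: [-8.7, 3.9, 6.3]
finger_gap: 0.01
grasp_force: 4.5
time_s: 15.92
tool_pos: [532.3, 42.4, 50.9]
eef_rot: [179.9, 0.5, -5.0]
force: [-24.6, 9.5, 17.4]
finger_gap: 0.006
grasp_force: 12.6
```

The drawer stalls at 25 N, so it is home. I'll back off, rise and turn to look at the knob.

```bash
python3 -m crank '{"travel": [[-8,1,0],[-20,2,0],[-25,2,30],[-25,2,80],[-25,2,138]], "twist": [0,0,0,0,0]}' && python3 -m crank '{"travel": [[20,-10,0],[50,-25,0],[80,-40,0],[100,-48,0],[104,-51,0]], "twist": [-10,-20,-30,-40,-50]}' 0.5 30 && python3 -m crank '{"travel": [[0,0,0],[0,0,0],[0,0,0],[0,0,0],[0,0,0]], "twist": [-10,-20,-29,-29,-29]}' && python3 -m crank '{"travel": [[0,0,0],[0,0,0],[0,0,0],[0,0,0],[0,0,0]], "twist": [0,0,0,0,0]}'
python3 - <<'E'
from h import *
from station import monitor,cams
s=monitor.get_state();print(s["tool_pos"].round(1),s["eef_rot"].round(2),s["joint_positions"].round(1),s["finger_gap"])
d=cams.get_image("wrist");np.savez("w4.npz",pos=s["tool_pos"],rot=s["eef_rot"],**d)
cv2.imwrite("pics/w4.png",cv2.resize(d["color"][60:310,100:420,::-1],None,fx=2.4,fy=2.4,interpolation=cv2.INTER_CUBIC))
E
```

```text
time_s: 16.55
tool_pos: [512.2, 44.8, 190.6]
eef_rot: [180.0, 0.0, -5.0]
force: [2.2, 1.0, -0.5]
finger_gap: 0.005
grasp_force: 0.0
time_s: 17.18
tool_pos: [617.9, -6.6, 189.0]
eef_rot: [-180.0, -0.0, -55.3]
force: [-0.6, 0.4, -0.1]
finger_gap: 0.483
grasp_force: 0.0
time_s: 17.8
tool_pos: [616.8, -5.9, 189.6]
eef_rot: [-180.0, -0.0, -83.8]
force: [0.3, 0.1, 0.2]
finger_gap: 0.502
grasp_force: 0.0
time_s: 18.42
tool_pos: [616.9, -5.9, 189.6]
eef_rot: [-180.0, 0.0, -84.0]
force: [-0.0, -0.3, 0.5]
finger_gap: 0.502
grasp_force: 0.0
[616.9  -5.9 189.6] [-180.      0.    -83.95] [ 17.6  17.2 -11.1  -0.  -61.7 -11.5] 0.5019145387575427
```

View pics/w4.png

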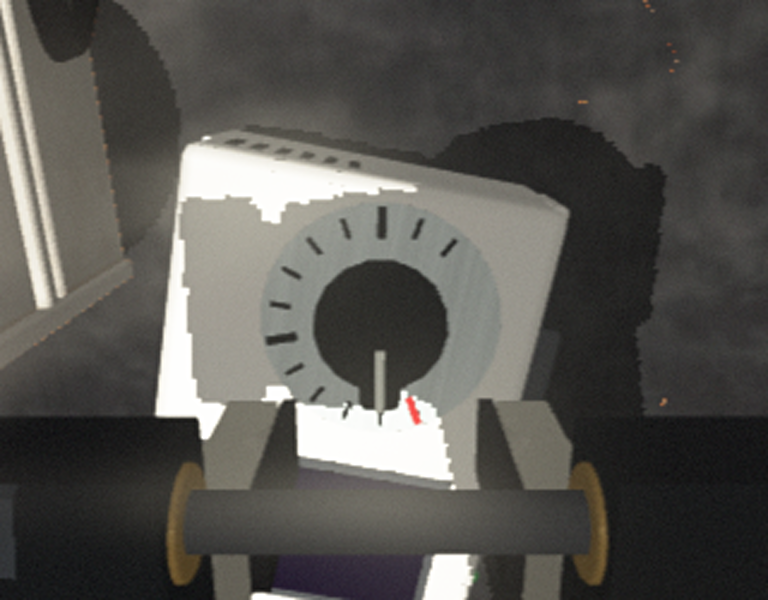

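The knob's pointer lies over mark 1, next to red zero at (413,408). The marks run clockwise to the large 5 at (281,339) and 10 at (381,222). I'll fit the scale for the axis and yaw.

```bash
python3 - <<'E'
from h import *
d=dict(np.load("w4.npz"));T=wT(d)
m={0:(413,410),2:(347,409),3:(318,394),4:(294,370),5:(281,339),6:(281,305),7:(291,272),8:(315,245),9:(346,229),10:(381,222),11:(419,229),12:(450,247)}
k=np.array(list(m));P=ray(d,[((u+.5)/2.4-.5+100,(v+.5)/2.4-.5+60) for u,v in m.values()],85,T)
f=lambda p:(p[:2]+p[2]*np.c_[np.cos(p[3]-np.radians(20)*k),np.sin(p[3]-np.radians(20)*k)]-P).ravel()
r=least_squares(f,[618,-6,38,2]);print(r.x[:3].round(1),np.degrees(r.x[3]).round(2),r.fun.round(1))
q=ray(d,[((u+.5)/2.4-.5+100,(v+.5)/2.4-.5+60) for u,v in[(380,352),(380,410)]],115,T);e=q[1]-q[0];print(q.round(1).tolist(),np.degrees(np.arctan2(e[1],e[0])))
E
```

```text
[619.   -6.   37.3] 115.41 [-0.3  0.2  0.   0.3  0.3 -0.  -0.2 -0.3 -0.2 -0.2  0.2 -0.  -0.3  0.2
  0.2  0.3  0.1 -0.4 -0.4 -0.   0.3 -0.   0.3  0.1]
[[619.1, -5.6], [616.9, 15.1]] 95.91097867234818
```

```bash
python3 -m crank '{"travel": [[2,0,-15],[2,0,-35],[2,0,-55],[2,0,-70],[2,0,-78]], "twist": [-0.5,-0.5,-0.5,-0.5,-0.5]}' && python3 -m crank '{"travel": [[0,0,0],[0,0,0],[0,0,0],[0,0,0],[0,0,0]], "twist": [0,0,0,0,0]}' 1 30 && python3 -m crank '{"travel": [[0,0,0],[0,0,0],[0,0,0],[0,0,0],[0,0,0]], "twist": [-6,-14,-22,-31,-40]}' && python3 -m crank '{"travel": [[0,0,0],[0,0,0],[0,0,0],[0,0,0],[0,0,0]], "twist": [-8,-16,-24,-32,-40]}'
```

```text
time_s: 19.1
tool_pos: [618.5, -6.1, 110.1]
eef_rot: [179.9, -0.0, -84.5]
force: [0.2, 0.8, 0.4]
finger_gap: 0.505
grasp_force: 0.0
time_s: 19.73
tool_pos: [619.3, -5.8, 112.2]
eef_rot: [-179.9, 0.0, -84.4]
force: [0.1, 1.4, 3.0]
finger_gap: 0.154
grasp_force: 30.0
time_s: 20.35
tool_pos: [619.4, -5.9, 112.2]
eef_rot: [-179.9, 0.0, -124.7]
force: [-0.2, -0.4, 2.7]
finger_gap: 0.155
grasp_force: 30.0
time_s: 20.98
tool_pos: [619.5, -5.9, 112.2]
eef_rot: [-180.0, 0.1, -164.7]
force: [-0.1, -0.2, 3.7]
finger_gap: 0.16
grasp_force: 30.0
```

```bash
python3 -m crank '{"travel": [[0,0,0],[0,0,0],[0,0,0],[0,0,0],[0,0,0]], "twist": [-9,-18,-27,-34,-40]}' && python3 -m crank '{"travel": [[0,0,0],[0,0,0],[0,0,0],[0,0,0],[0,0,0]], "twist": [0,0,0,0,0]}' && python3 -m crank '{"travel": [[0,0,0],[0,0,0],[0,0,0],[0,0,0],[0,0,0]], "twist": [0,0,0,0,0]}' 0.5 && python3 -m crank '{"travel": [[0,0,20],[0,0,60],[0,0,78],[0,0,78],[0,0,78]], "twist": [0,0,0,0,0]}' && python3 -m crank '{"travel": [[-30,0,0],[-70,0,20],[-110,0,40],[-125,0,60],[-125,0,60]], "twist": [10,20,30,40,50]}'
python3 - <<'E'
from h import *
from station import monitor,cams
s=monitor.get_state();print(s["tool_pos"].round(1),s["eef_rot"].round(2),s["joint_positions"].round(1),s["time_s"])
d=cams.get_image("top");np.savez("top2.npz",**d);c=d["color"][:,:,::-1]
e=cams.get_image("scene")["color"][:,:,::-1]
w=cams.get_image("wrist")["color"][:,:,::-1]
R=lambda c,s:cv2.resize(c,None,fx=s,fy=s,interpolation=cv2.INTER_CUBIC)
o=np.zeros((600,800,3),np.uint8);o[:300,:400]=R(c[145:220,185:285],4);o[:300,400:]=R(e[150:250,225:358],3)[:300,:399].repeat(1,1)[:, :400] if 0 else cv2.resize(e[150:250,220:353],(400,300));o[300:,:400]=cv2.resize(w,(400,300))
cv2.imwrite("pics/f1.png",o)
E
```

```text
time_s: 21.6
tool_pos: [619.5, -6.0, 112.2]
eef_rot: [180.0, 0.1, 155.3]
force: [1.4, -1.4, 3.6]
finger_gap: 0.159
grasp_force: 30.0
time_s: 22.22
tool_pos: [619.5, -6.0, 112.2]
eef_rot: [180.0, 0.1, 155.6]
force: [0.4, -0.9, 5.2]
finger_gap: 0.153
grasp_force: 30.0
time_s: 22.85
tool_pos: [618.9, -5.9, 111.5]
eef_rot: [-180.0, -0.0, 155.5]
force: [0.9, 0.2, -0.2]
finger_gap: 0.497
grasp_force: 0.0
time_s: 23.48
tool_pos: [618.4, -6.0, 188.7]
eef_rot: [-180.0, -0.1, 155.5]
force: [0.6, 0.3, -0.6]
finger_gap: 0.501
grasp_force: 0.0
time_s: 24.1
tool_pos: [493.3, -5.9, 250.6]
eef_rot: [-180.0, 0.1, -154.1]
force: [-0.1, -0.7, 0.1]
finger_gap: 0.499
grasp_force: 0.0
[493.3  -5.9 250.6] [-1.7999e+02  1.1000e-01 -1.5410e+02] [ 22.2   2.7 -20.8   0.  -66.4 -86.3] 24.1
```

View pics/f1.png

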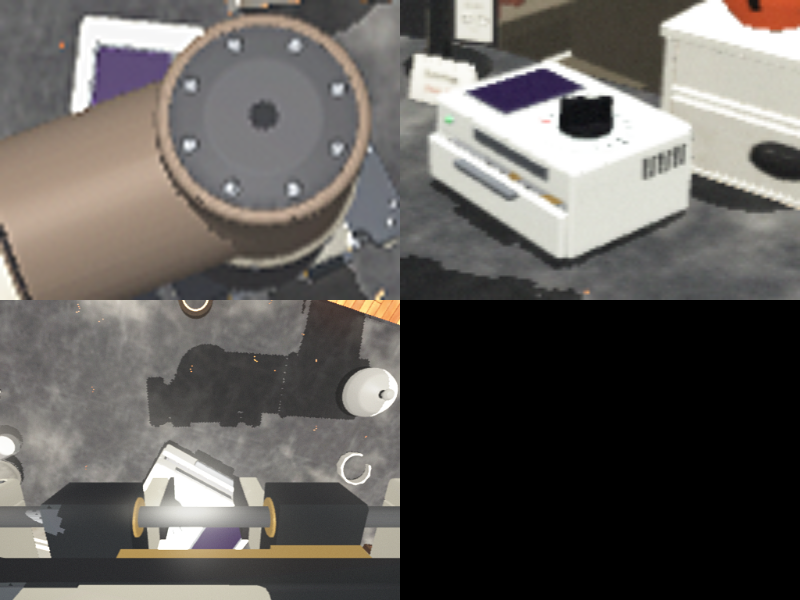

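The scene view shows the drawer home, with gold visible through the slot above its front. The arm hides the knob from the top camera, so I'll move it aside and read the dial.

```bash
python3 -m crank '{"travel": [[0,-50,10],[0,-110,20],[-5,-170,20],[-10,-230,20],[-15,-290,20]], "twist": [0,0,0,0,0]}' && python3 -m crank '{"travel": [[0,0,0],[0,0,0],[0,0,0],[0,0,0],[0,0,0]], "twist": [0,0,0,0,0]}'
python3 - <<'E'
from h import *
from station import monitor,cams
d=cams.get_image("top");np.savez("top2.npz",**d);c=d["color"][:,:,::-1]
o=np.zeros((600,800,3),np.uint8);o[:480,:480]=cv2.resize(c[145:225,192:272],None,fx=6,fy=6,interpolation=cv2.INTER_CUBIC)
o[:280,480:800]=cv2.resize(c[161:196,228:268],None,fx=8,fy=8,interpolation=cv2.INTER_CUBIC)
o[300:540,480:800]=cv2.resize(c,(320,240),interpolation=cv2.INTER_AREA)
cv2.imwrite("pics/f2.png",o)
E
```

```text
time_s: 24.88
tool_pos: [478.4, -297.9, 268.4]
eef_rot: [179.9, -0.1, -154.7]
force: [1.1, 0.6, 0.6]
finger_gap: 0.5
grasp_force: 0.0
time_s: 25.5
tool_pos: [479.3, -295.1, 269.8]
eef_rot: [-180.0, 0.0, -154.4]
force: [-1.1, 0.5, 0.8]
finger_gap: 0.501
grasp_force: 0.0
```

View pics/f2.png

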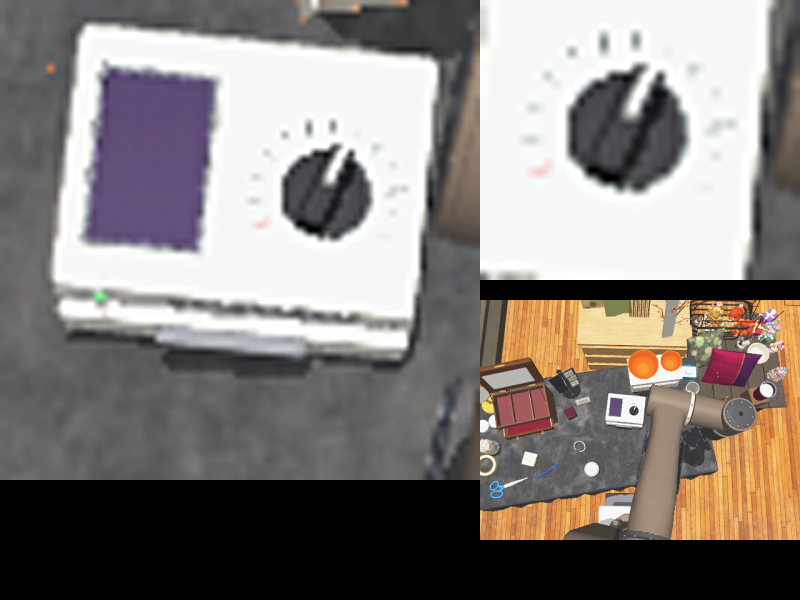

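The pointer is at about -22° to -25° from the world x axis, which is click 7 (neighbouring clicks would be at -5° and -45°). The drawer front sits against the housing and the arm touches nothing.

```bash
python3 -c "
from station import robot
print(robot.hand_in())"
```

```text
the job is handed in; nothing more can be done
None
```

The gold cuff is lying flat in the steriliser, the drawer is pushed fully home, the timer knob is resting at seven minutes, and the job is handed in; the hand-in gave no verdict.

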